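# Slide a control board out over the shelf end for the test clip

## Robot

A 6-joint arm with a two-finger parallel gripper is mounted at the origin on the work surface. World frame = base frame: x ahead of the robot, y to its left, z up, the work surface at z = 0. Lengths are in m, angles in degrees, forces in N, time in s.
With the tool pointing down it reaches from about 0.275 to 0.875 m from the base axis. Payload 12.5 kg.
Tool frame: the origin (TCP) lies at the centre of the arm's flange, where the gripper is bolted on; the fingertips stand 173 mm ahead of it and the grasp point (between the pads) lies 155 mm ahead of it (tcp_to_grasp is the distance from the TCP to the grasp point, in m); z points along the fingers, y is the line along which they close (so a half turn about z gives the same grasp; the last joint's range is limited). The gripper opens to 85 mm and grips with 20 to 120 N. Pads are 22 mm wide; open, the fingers measure 114 mm over their backs; the gripper's body (76 mm by 85 mm) begins 54 mm behind the grasp point. The pads swing forward as they close: fully open they stand 13 mm farther back than shut.
Start: joints at [70.21, 20.094, 94.641, -0, 65.266, -4.847], TCP at [0.142, 0.531, 0.405] pointing down, gripper open.
Joint ranges: [-157.81, 157.81], [-45, 120.19], [0.68, 151.7], [-89.99, 269.99], [4.06, 180], [-164.3, 164.3]. Speed limits (degrees/s): [127.2, 127.2, 159.86, 180, 180, 180].

## Interface

Orientations are given as [roll, pitch, yaw] about the fixed x, y, z axes, in that order (R = Rz(yaw) Ry(pitch) Rx(roll)).
In Python, from station import * gives the robot as it stands.
- The arm moves only by the tool play_rows, never from a script. Its argument "increments" is a list of rows, each a list of 5 numbers: the opening, from 0 (shut) to 1 (fully open), then the shift along the world's x, y, z in m, then the turn about the world's z in rad. A call has exactly 8 rows; each row is the pose to reach, as a shift and turn from the pose commanded when the call began; what a row does not reach only later rows make up. A row lasts 1/8 s, in which the tool goes at most 62.5 mm and 10.7 degrees, less where a joint would pass 70% of its speed; a pose out of reach is approached as far as the arm can. A call with a gripper value outside its range is refused whole. The fingers move at their own pace and stop on an object; the grip force is fixed at half the most. Time passes only in rows, so rows that repeat a pose let the fingers close, or fill a call up. It gives the time, the measured TCP pose, the force, the opening and the grip force at its end, in the units of the state.
- get_obs(): the state, without advancing time (a new reading comes with each control period).
- get_image(name): name is "scene" or "side" or "wrist"; returns a dict with "frame" (384x512x3 uint8, red, green, blue), "K" (3x3 intrinsics, pixels), "view" (4x4, takes a point from world to camera coordinates). Camera axes: x right, y up, looking along -z (the intrinsics and any distortion apply to the point x, -y, -z); pixel columns grow to the right and rows downward; lengths in m; the calibration is good to about 2 mm. A picture is of the moment at which its call begins. There is no depth.
- hand_in(): hands the job in; it is judged then, once.
The state is a dict: "time": time; "q": joint angles; "joint_vel": joint speeds; "tau": joint torques, N m; "eef_pos": TCP position; "eef_rot": TCP orientation; "contact_force": force on the tool from outside, world axes, zero at the start; "wrist_torque": the same for the moment, N m; "finger_gap": finger opening in m; "finger_force": force on a finger pad.
Only numpy, scipy, OpenCV 4.12 (cv2) and the standard library are available. Lean on these libraries where they do the work, as an engineer would, in place of code of your own. Each camera call takes 0.05 s, during which the arm holds its last target. There are 200 camera calls.

## Task

Get the green circuit board ready for the test clip: with your fingertips, gently push it along the grey riser shelf towards the red-edged end until its whole gold contact strip sticks out past that end, stopping before the white line on the board gets there. Only push the board, never grip or lift it, and do not touch the parts standing on it. Leave the blue board, the capacitor, the multimeter and the screwdriver where they are.

Things in the scene. Friction and masses are not known exactly. Their poses are not given: they have to be found in the camera images.
- shelf: Fixed low grey riser shelf, 280 mm (its x) by 440 mm (its y), flat top 60 mm above the table, no rims. Origin: centre of its underside, on the table. Its +y end (220 mm from the origin, to the robot's left) is the open end with a 10 mm red band, whose outer border is the shelf's end. Turned by up to about 10 degrees.
- shelf_end (a point): Middle of the shelf's red end edge, at the height of the shelf's top (60 mm above the table).
- green_board: Loose green board in a flat black carrier: plate 90 (its x) x 150 (its y) x 5 mm, 0.2 to 0.4 kg, flat on the shelf. Origin: centre of underside. Its +y edge (y 75 mm) faces the red end within 8 degrees; gold strip, full width, at y 53 to 75 mm; white line across at y 29 to 33 mm, 42 mm behind the leading edge. Its -y edge is plain and free to push.
- green_board_parts: Electronic parts fixed on the green board's top (can capacitors, yellow block, chip, aluminium block), up to 22 mm above its top face. They stand within x -32 to +34, y -32 to +17 mm of the board's centre; the rear 43 mm is bare. Origin: centre of the board's top face, 5 mm above its underside. Not to be touched.
- strip_a (a point): Inner (rear) border of the gold strip at the board's -x side edge (board x -45, y +53 mm), half-way up the 5 mm plate.
- strip_b (a point): Inner (rear) border of the gold strip at the board's +x side edge (board x +45, y +53 mm), half-way up the plate.
- line_a (a point): Front border of the white line at the board's -x side edge (board x -45, y +33 mm), half-way up the plate.
- line_b (a point): Front border of the white line at the board's +x side edge (board x +45, y +33 mm), half-way up the plate.
- blue_board: Loose blue circuit board of the same size (90 x 150 x 5 mm, parts up to 22 mm above its top, no white line), lying in the other lane of the shelf, nearer to or farther from the robot than the green one, about 140 mm away centre to centre across the shelf. Origin: centre of its underside. To be left alone.
- capacitor: Loose bare aluminium can capacitor, 35 mm diameter, 50 mm tall, standing on the shelf near its unmarked -y end. Origin: centre of its underside. To be left alone.
- multimeter: Loose blue hand multimeter lying on the table beyond the shelf's red end, 150 x 78 mm (its x, y), about 40 mm high. Origin: centre of its underside. To be left alone.
- screwdriver: Loose yellow-handled screwdriver lying on the table between the shelf's red end and the multimeter. To be left alone.
Not all that is in view belongs to the job. What is shaped like the green_board but pink or purple is not meant.

How it is judged (in metres and radians):
At the end, for the whole second after the job is handed in: The whole gold strip is past the shelf's red end and the white line's front border is not past it, at both sides of the board (2 mm tolerance each; that is, 20 to 44 mm overhang), the board lying flat on the shelf top and at rest (y of each of strip_a, strip_b in the frame of shelf above 0.218 m and y of each of line_a, line_b in the frame of shelf below 0.222 m and z of green_board in the frame of shelf between 0.056 and 0.064 m and angle between green_board's own z axis and vertical below 0.06 rad and linear speed of green_board below 0.01 m/s); the robot touches nothing.
It fails at once if the green board is lifted or tipped (z of green_board in the frame of shelf above 0.068 m or angle between green_board's own z axis and vertical above 0.12 rad).
It fails at once if the green board falls off the shelf (z of green_board in the frame of shelf below 0.045 m).
It fails at once if the robot touches the parts standing on the green board (contact force between green_board_parts and the fingers above 0.5 N or contact force between green_board_parts and the arm above 0.5 N).
It fails at once if the green board is pushed roughly (over 25 N, or faster than 0.25 m/s) (contact force between green_board and the fingers above 25 N or contact force between green_board and the arm above 25 N or linear speed of green_board above 0.25 m/s).
It fails at once if the blue board, capacitor, multimeter or screwdriver is moved by more than 12 mm (distance of any of blue_board, capacitor, multimeter, screwdriver from where it was at the start of the episode above 0.012 m).
It also fails if it takes over 40 s, if anything falls off the work surface, if the arm or the gripper's body presses on something with over 40 N, if the wrist force passes 120 N, or if a joint passes its speed limit or range.

## Working session

There is one attempt and no reset: what is moved stays moved. The work goes in short steps, Python scripts to look and compute and a tool call to move; the robot and the scene stay as the last step left them, time stands still between calls to the robot, and variables do not carry over. Pictures are saved under pics/ and viewed, at most 10 in all, crops included, and the job is handed in when it is done.

Besides the shell and the picture viewer there is one more tool, called after "Emit:" as name(argument=value, ...), one argument or row to a line, values as JSON. play_rows: Moves the arm, as the interface text tells. Its arguments: {"type":"object","properties":{"increments":{"type":"array"}},"required":["increments"]}

```bash
mkdir -p pics; python3 - <<'E'
from station import *
import cv2,numpy as np
ims=[]
for n in("scene","side"):
    d=get_image(n);np.savez(f"pics/{n}0.npz",**d);cv2.imwrite(f"pics/{n}0.png",d["frame"][...,::-1]);ims.append(d["frame"][...,::-1])
    print(n,d["K"].round(1).tolist(),(-d["view"][:3,:3].T@d["view"][:3,3]).round(3),d.keys())
cv2.imwrite("pics/both.png",cv2.resize(np.vstack(ims),None,fx=.78,fy=.78))
print(get_obs())
E
```

```text
scene [[403.1, 0.0, 260.3], [0.0, 403.1, 191.7], [0.0, 0.0, 1.0]] [ 1.058 -0.651  0.746] dict_keys(['frame', 'K', 'view'])
side [[347.1, 0.0, 255.3], [0.0, 347.1, 193.7], [0.0, 0.0, 1.0]] [ 0.226 -0.514  0.695] dict_keys(['frame', 'K', 'view'])
{'time': 0.1, 'q': array([ 7.02076375e+01,  2.01216281e+01,  9.46743150e+01, -4.14125103e-04,
        6.52677996e+01, -4.84573857e+00]), 'joint_vel': array([-0.03914193, -0.12908629, -0.07174297, -0.11695439, -0.13845583,
       -0.02589156]), 'tau': array([ 1.68800496e-03, -5.06829786e+01, -2.91872925e+01, -1.67382166e-05,
        2.75105194e-03, -1.13720095e-06]), 'eef_pos': array([0.14177506, 0.53128348, 0.4042017 ]), 'eef_rot': array([-1.79936453e+02, -5.00996203e-03,  1.65053547e+02]), 'contact_force': array([-0.8881282 , -0.44724353,  0.54942824]), 'wrist_torque': array([-0.03051714,  0.01696469,  0.00845383]), 'finger_force': 0.0, 'finger_gap': 0.08545961061061902}
```

View pics/scene0.png

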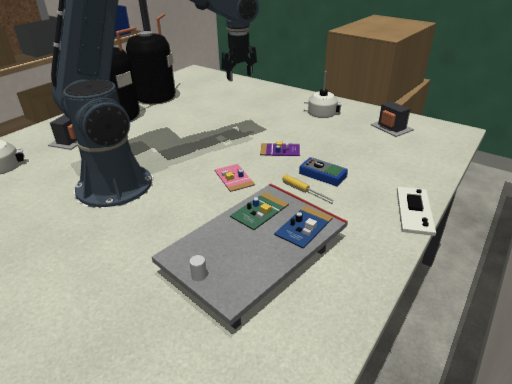

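View pics/side0.png

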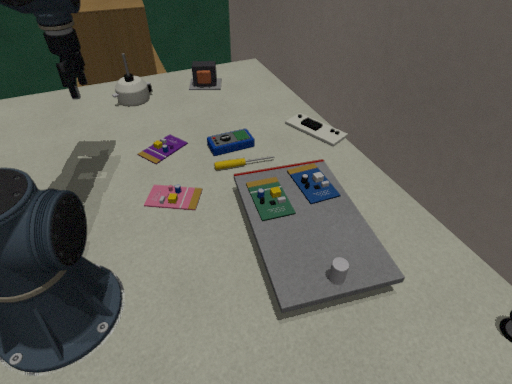

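Scene view: the green board is at about (260,209), and the look-alikes are blue (303,225), pink (234,177) and purple (280,150). The red end runs from (275,188) to (346,222), and the capacitor is at (198,268). In the side view green is at (270,198), blue at (315,183), the red edge runs (235,175)-(322,163) and the capacitor is at (340,270). My choice is the green board on the shelf, in the lane nearer the robot. I'll measure it and check a close crop.

```bash
cat > h.py <<'E'
import numpy as np,cv2
def ray(d,uv,z):
    K,V=d["K"],d["view"];R=V[:3,:3];c=-R.T@V[:3,3]
    p=np.linalg.inv(K)@np.array([uv[0],uv[1],1.]);w=R.T@np.array([p[0],-p[1],-p[2]])
    return (c+w*(z-c[2])/w[2])
def proj(d,P):
    c=d["view"]@np.append(P,1);p=d["K"]@np.array([c[0],-c[1],-c[2]]);return p[:2]/p[2]
def mask(d,lo,hi,roi):
    h=cv2.cvtColor(d["frame"],cv2.COLOR_RGB2HSV);m=cv2.inRange(h,np.array(lo),np.array(hi));o=np.zeros_like(m)
    x0,y0,x1,y1=roi;o[y0:y1,x0:x1]=m[y0:y1,x0:x1];return o
E
python3 - <<'E'
from h import *
rois=dict(scene=(225,185,352,250),side=(228,155,345,222))
ims=[]
for n in rois:
    d=dict(np.load(f"pics/{n}0.npz"));r=rois[n]
    red=mask(d,(0,120,60),(8,255,255),r)|mask(d,(170,120,60),(180,255,255),r)
    rows=cv2.findNonZero(red)[:,0]
    W=np.array([ray(d,p,.06)[:2] for p in rows])
    vx,vy,x0,y0=cv2.fitLine(W.astype(np.float32),cv2.DIST_HUBER,0,.001,.001).ravel()
    t=(W-[x0,y0])@[vx,vy];print(n,len(W),"red dir deg",np.degrees(np.arctan2(vy,vx)),"ends",np.array([x0,y0])+t.min()*np.array([vx,vy]),np.array([x0,y0])+t.max()*np.array([vx,vy]))
    for nm,lo,hi in(("green",(45,70,30),(88,255,255)),("gold",(12,110,90),(24,255,255))):
        m=mask(d,lo,hi,r);k,l,s,c=cv2.connectedComponentsWithStats(m)
        for i in range(1,k):
            if s[i,4]>25:
                pts=np.array([ray(d,(a[0],a[1]),.065)[:2] for a in cv2.findNonZero((l==i).astype(np.uint8))[:,0]],np.float32)
                print(nm,c[i].round(),s[i,4],cv2.minAreaRect(pts), cv2.boxPoints(cv2.minAreaRect(pts)).round(3).tolist())
    x0_,y0_,x1,y1=r;ims.append(cv2.resize(d["frame"][y0_:y1,x0_:x1,::-1],(640,290)))
cv2.imwrite("pics/crop0.png",np.vstack(ims))
E
```

```text
scene 135 red dir deg -8.279292 ends [0.48817454 0.21886645] [0.75885842 0.17947785]
green [270. 203.] 93 ((0.5411779880523682, 0.13335905969142914), (0.016038402915000916, 0.08876512199640274), 85.99456787109375) [[0.4959999918937683, 0.12800000607967377], [0.5849999785423279, 0.12200000137090683], [0.5860000252723694, 0.1379999965429306], [0.4970000088214874, 0.14399999380111694]]
green [252. 216.] 490 ((0.5336973071098328, 0.0645839124917984), (0.10204260796308517, 0.08970385789871216), 83.58740997314453) [[0.4830000102519989, 0.01899999938905239], [0.5730000138282776, 0.008999999612569809], [0.5839999914169312, 0.10999999940395355], [0.4950000047683716, 0.11999999731779099]]
gold [237. 187.] 66 ((0.4162089228630066, 0.15142114460468292), (0.06696490943431854, 0.019260743632912636), 58.69269943237305) [[0.39100000262260437, 0.12800000607967377], [0.40700000524520874, 0.11800000071525574], [0.44200000166893005, 0.17499999701976776], [0.42500001192092896, 0.1850000023841858]]
gold [302. 187.] 61 ((0.5785010457038879, 0.2477550506591797), (0.04578889161348343, 0.03252897411584854), 3
[... 1650 characters left out ...]
9999940395355], [0.5820000171661377, 0.11599999666213989], [0.49300000071525574, 0.12600000202655792]]
gold [302. 168.] 130 ((0.6756243705749512, 0.1685013473033905), (0.021459804847836494, 0.0888577327132225), 87.0040512084961) [[0.6309999823570251, 0.1599999964237213], [0.718999981880188, 0.1550000011920929], [0.7210000157356262, 0.1770000010728836], [0.6320000290870667, 0.18199999630451202]]
gold [261. 182.] 148 ((0.5426476001739502, 0.15826188027858734), (0.020358499139547348, 0.08961723744869232), 83.28059387207031) [[0.4970000088214874, 0.15299999713897705], [0.5860000252723694, 0.14300000667572021], [0.5879999995231628, 0.16300000250339508], [0.49900001287460327, 0.17399999499320984]]
```

View pics/crop0.png

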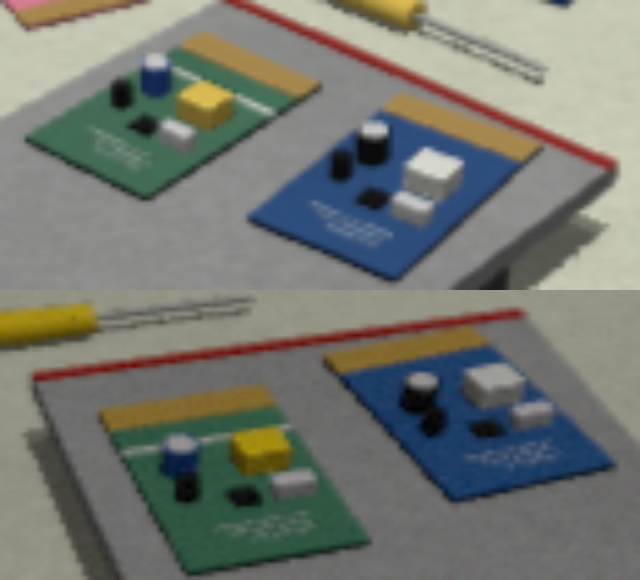

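The crop confirms the choice: it is the green board with the gold strip towards the red end and the white line behind it, and blue is in the farther lane. The rear edge centre is at about (0.526, 0.014). The board points about −6.7° and the shelf −8.3°. The gap to the end is about 50 mm, so the push should be about 82 mm. I'll move to a point behind the rear edge with the fingers half open, so there are two contact points.

Emit:
play_rows(
  increments=[
    [0.5,0.024,-0.035,0,-0.09],
    [0.5,0.048,-0.07,0,-0.18],
    [0.5,0.072,-0.105,0,-0.27],
    [0.5,0.096,-0.14,0,-0.36],
    [0.5,0.12,-0.175,0,-0.45],
    [0.5,0.144,-0.21,0,-0.54],
    [0.5,0.168,-0.245,0,-0.63],
    [0.5,0.19,-0.28,0,-0.72],
  ],
)

```text
time: 1.1
eef_pos: [0.3323, 0.2501, 0.4046]
eef_rot: [-180.0, 0.0, 123.6]
contact_force: [0.1, 0.3, -0.2]
finger_gap: 0.0426
finger_force: 0.0
```

Emit:
play_rows(
  increments=[
    [0.5,0.03,-0.045,0,-0.1],
    [0.5,0.06,-0.09,0,-0.2],
    [0.5,0.09,-0.135,0,-0.3],
    [0.5,0.12,-0.18,0,-0.4],
    [0.5,0.15,-0.22,0,-0.5],
    [0.5,0.175,-0.26,-0.03,-0.6],
    [0.5,0.189,-0.273,-0.07,-0.721],
    [0.5,0.189,-0.273,-0.1,-0.721],
  ],
)

```text
time: 2.1
eef_pos: [0.5211, -0.0227, 0.3028]
eef_rot: [-179.9, 0.0, 82.3]
contact_force: [-0.3, -0.0, 0.2]
finger_gap: 0.0426
finger_force: 0.0
```

```bash
python3 - <<'E'
from station import *
import cv2,numpy as np
ims=[]
for n in("side","wrist"):
    d=get_image(n);np.savez(f"pics/{n}1.npz",**d);ims.append(d["frame"][...,::-1])
cv2.imwrite("pics/p1.png",np.vstack([cv2.resize(ims[0][130:330,180:420],(480,300)),cv2.resize(ims[1],(480,300))]))
o=get_obs();print(o["time"],o["eef_pos"],o["eef_rot"],o["contact_force"],o["finger_gap"])
E
```

```text
2.2 [ 0.51999527 -0.02181072  0.30175424] [-1.79656655e+02 -9.09148141e-04  8.24663913e+01] [-1.48393945 -0.40152806 -0.10152034] 0.04270836364878592
```

View pics/p1.png

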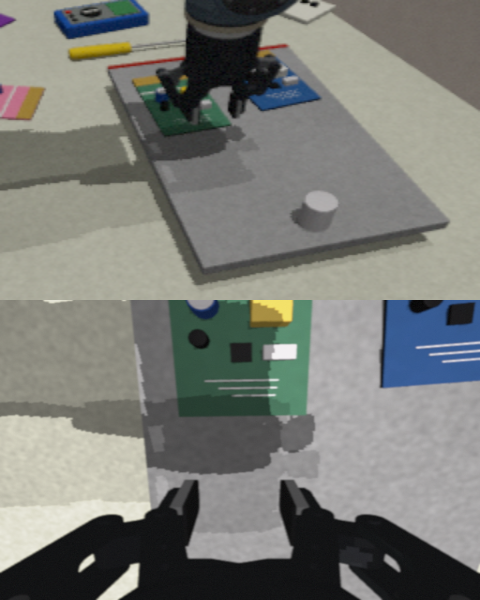

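The fingers stand behind the bare rear edge of the green board, parallel to it and clear of everything. I'll lower them and feel for the shelf.

Emit:
play_rows(
  increments=[
    [0.5,0,0,-0.015,0],
    [0.5,0,0,-0.03,0],
    [0.5,0,0,-0.042,0],
    [0.5,0,0,-0.052,0],
    [0.5,0,0,-0.06,0],
    [0.5,0,0,-0.066,0],
    [0.5,0,0,-0.068,0],
    [0.5,0,0,-0.069,0],
  ],
)

```text
time: 3.2
eef_pos: [0.5209, -0.0216, 0.2358]
eef_rot: [180.0, 0.0, 82.5]
contact_force: [0.8, -0.9, -0.1]
finger_gap: 0.0428
finger_force: 0.0
```

Emit:
play_rows(
  increments=[
    [0.5,0,0,-0.001,0],
    [0.5,0,0,-0.001,0],
    [0.5,0,0,-0.002,0],
    [0.5,0,0,-0.002,0],
    [0.5,0,0,-0.002,0],
    [0.5,0,0,-0.002,0],
    [0.5,0,0,-0.002,0],
    [0.5,0,0,-0.002,0],
  ],
)

```text
time: 4.2
eef_pos: [0.5208, -0.0216, 0.2337]
eef_rot: [180.0, -0.0, 82.5]
contact_force: [-0.7, 0.2, 0.1]
finger_gap: 0.0426
finger_force: 0.0
```

```bash
python3 - <<'E'
from station import *
import cv2,numpy as np
d=get_image("side");np.savez("pics/side2.npz",**d)
f=d["frame"][...,::-1]
cv2.imwrite("pics/p2.png",cv2.resize(f[160:240,220:330],(770,560),interpolation=cv2.INTER_CUBIC))
o=get_obs();print(o["time"],o["eef_pos"],o["eef_rot"],o["contact_force"],o["finger_gap"])
E
```

```text
4.25 [ 0.52078083 -0.02162001  0.23368495] [-1.79998106e+02 -3.56500521e-04  8.24934526e+01] [-0.00753759  0.12789026  0.15615807] 0.0426322453940311
```

View pics/p2.png

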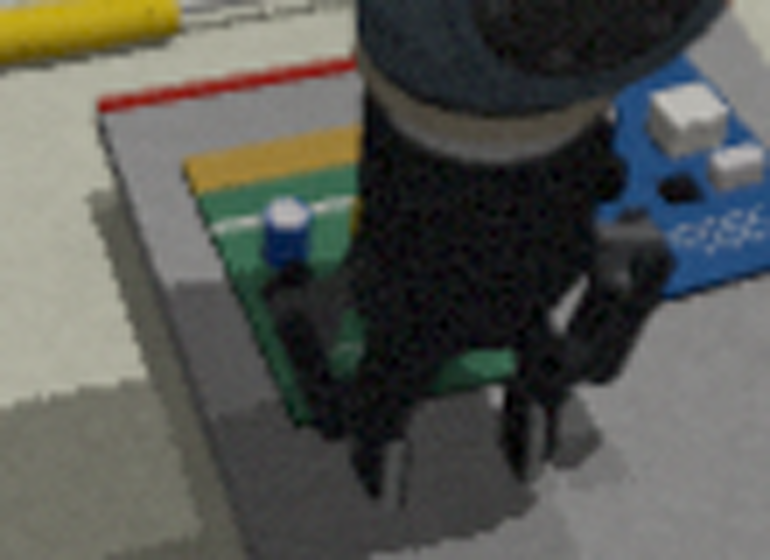

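The fingertips are behind the board and still free, with no contact yet. I'll keep probing downwards in small steps.

Emit:
play_rows(
  increments=[
    [0.5,0,0,-0.0005,0],
    [0.5,0,0,-0.001,0],
    [0.5,0,0,-0.0015,0],
    [0.5,0,0,-0.002,0],
    [0.5,0,0,-0.002,0],
    [0.5,0,0,-0.002,0],
    [0.5,0,0,-0.002,0],
    [0.5,0,0,-0.002,0],
  ],
)

```text
time: 5.25
eef_pos: [0.5208, -0.0216, 0.2317]
eef_rot: [180.0, -0.0, 82.5]
contact_force: [0.2, -0.3, -0.5]
finger_gap: 0.0427
finger_force: 0.0
```

Emit:
play_rows(
  increments=[
    [0.5,0,0,-0.0005,0],
    [0.5,0,0,-0.001,0],
    [0.5,0,0,-0.001,0],
    [0.5,0,0,-0.001,0],
    [0.5,0,0,-0.001,0],
    [0.5,0,0,-0.001,0],
    [0.5,0,0,-0.001,0],
    [0.5,0,0,-0.001,0],
  ],
)

```text
time: 6.25
eef_pos: [0.5208, -0.0216, 0.2315]
eef_rot: [180.0, 0.0, 82.5]
contact_force: [-4.5, 0.5, 13.2]
finger_gap: 0.0425
finger_force: 6.5
```

The tips touched the shelf at a TCP z of about 0.2315. I'll raise them about 2 mm and then push slowly along the shelf's y direction.

Emit:
play_rows(
  increments=[
    [0.5,0,0,0.001,0],
    [0.5,0,0,0.002,0],
    [0.5,0,0,0.002,0],
    [0.5,0,0.003,0.002,0],
    [0.5,0.001,0.006,0.002,0],
    [0.5,0.0015,0.01,0.002,0],
    [0.5,0.002,0.014,0.002,0],
    [0.5,0.0025,0.018,0.002,0],
  ],
)

```text
time: 7.25
eef_pos: [0.5233, -0.0033, 0.2327]
eef_rot: [-180.0, 0.0, 82.5]
contact_force: [0.6, 0.6, 0.3]
finger_gap: 0.0426
finger_force: 0.0
```

Emit:
play_rows(
  increments=[
    [0.5,0.0004,0.003,0,0],
    [0.5,0.0009,0.006,0,0],
    [0.5,0.0013,0.009,0,0],
    [0.5,0.0017,0.012,0,0],
    [0.5,0.0022,0.015,0,0],
    [0.5,0.0026,0.018,0,0],
    [0.5,0.003,0.021,0,0],
    [0.5,0.0035,0.024,0,0],
  ],
)

```text
time: 8.25
eef_pos: [0.5268, 0.0206, 0.2327]
eef_rot: [-180.0, 0.0, 82.5]
contact_force: [-0.4, -3.1, -0.4]
finger_gap: 0.0428
finger_force: 1.1
```

Emit:
play_rows(
  increments=[
    [0.5,0.0004,0.003,0,0],
    [0.5,0.0009,0.006,0,0],
    [0.5,0.0013,0.009,0,0],
    [0.5,0.0017,0.012,0,0],
    [0.5,0.0022,0.015,0,0],
    [0.5,0.0026,0.018,0,0],
    [0.5,0.003,0.021,0,0],
    [0.5,0.0035,0.024,0,0],
  ],
)

```text
time: 9.25
eef_pos: [0.5303, 0.0446, 0.2327]
eef_rot: [-180.0, 0.0, 82.5]
contact_force: [-0.6, -2.4, -0.5]
finger_gap: 0.0425
finger_force: 1.0
```

```bash
python3 - <<'E'
from station import *
import cv2,numpy as np
ims=[]
for n in("side","scene"):
    d=get_image(n);np.savez(f"pics/{n}3.npz",**d);f=d["frame"][...,::-1]
    y,x=(145,220) if n=="side" else (165,220)
    ims.append(cv2.resize(f[y:y+80,x:x+160],(600,300),interpolation=cv2.INTER_CUBIC))
cv2.imwrite("pics/p3.png",np.vstack(ims))
o=get_obs();print(o["time"],o["eef_pos"],o["eef_rot"],o["contact_force"],o["finger_gap"])
E
```

```text
9.35 [0.53033021 0.04475913 0.23271393] [ 1.79995745e+02 -1.28895900e-02  8.25067699e+01] [ 0.12561276 -0.78669157 -0.44425462] 0.04238529841284383
```

View pics/p3.png

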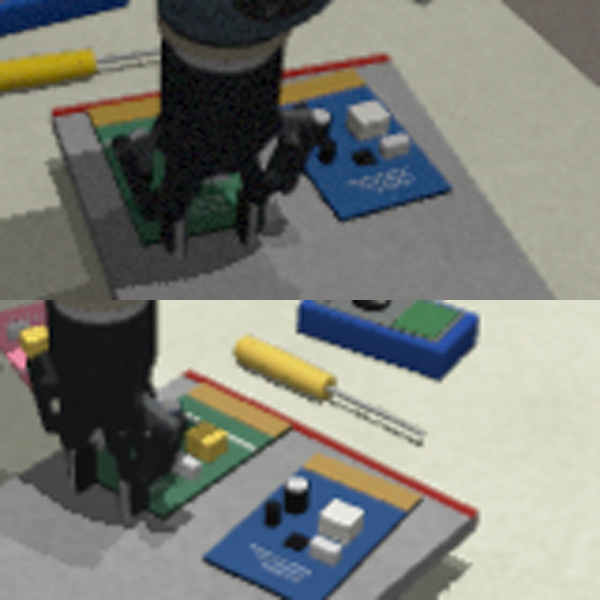

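The board moves squarely, with about 3 N of push. The gold strip now reaches the red band, and nothing else has been touched. I'll measure what is left.

```bash
cat >> h.py <<'E'
def measure(d,name):
    n=np.array([.1445,.9895]);t=np.array([.9895,-.1445])
    r=dict(scene=(225,170,352,250),side=(205,140,345,222))[name]
    red=mask(d,(0,120,60),(8,255,255),r)|mask(d,(170,120,60),(180,255,255),r)
    W=np.array([ray(d,p,.06)[:2] for p in cv2.findNonZero(red)[:,0]]);W=W[W[:,1]>.15]
    a=np.polyfit(W@t,W@n,1);print(name,"red slope deg",np.degrees(np.arctan(a[0])))
    for nm,lo,hi in(("gold",(12,110,70),(24,255,255)),("white",(0,0,150),(180,60,255))):
        P=cv2.findNonZero(mask(d,lo,hi,r))[:,0]
        Q=np.array([ray(d,p,.065)[:2] for p in P]);u,v=Q@t,Q@n
        for c in np.arange(.44,.56,.01):
            s=(abs(u-c)<.005)
            g=v[s]-np.polyval(a,c)-.005
            g=g[(g>-.09)&(g<.06)]
            if len(g):print(nm,round(c,3),"v rel end mm",(1e3*np.array([g.min(),g.mean(),g.max()])).round(1),len(g))
E
python3 - <<'E'
from h import *
for n in("scene","side"): measure(dict(np.load(f"pics/{n}3.npz")),n)
E
```

```text
scene red slope deg -0.2088393370051514
gold 0.45 v rel end mm [51.5 54.4 58.1] 3
gold 0.46 v rel end mm [38.  49.6 59.9] 11
gold 0.47 v rel end mm [-28.8  33.8  57.5] 18
gold 0.48 v rel end mm [-32.8   9.7  54.8] 28
gold 0.49 v rel end mm [-32.7  13.4  56.6] 29
gold 0.5 v rel end mm [-32.6  14.4  56.4] 27
gold 0.51 v rel end mm [-76.9 -10.1  56.1] 39
gold 0.52 v rel end mm [-87.8 -23.1  53.8] 50
gold 0.53 v rel end mm [-89.5 -25.1  55.2] 50
gold 0.54 v rel end mm [-89.  -15.9  57. ] 44
gold 0.55 v rel end mm [-32.3   7.1  59.1] 25
gold 0.56 v rel end mm [-30.3 -16.7  39.8] 12
white 0.44 v rel end mm [-41.2   8.9  58.4] 55
white 0.45 v rel end mm [-47.1   2.   53.9] 53
white 0.46 v rel end mm [-54.9 -10.   38.3] 45
white 0.47 v rel end mm [-48.8  -3.4  31.6] 30
white 0.48 v rel end mm [-4.4  9.8 25. ] 18
white 0.49 v rel end mm [-54.4   4.7  22.6] 18
white 0.5 v rel end mm [-54.2   6.7  24.5] 20
white 0.51 v rel end mm [-4.5  9.4 22.3] 18
white 0.52 v rel end mm [-2.6 10.6 24. ] 17
white 0.53 v rel end mm [-2.7 10.1 23.8] 18
white 0.54 v rel end mm [-59.2  -4.1  23.7] 23
white 0.55 v
[... 395 characters left out ...]
 rel end mm [-32.8 -23.1 -12.9] 17
gold 0.51 v rel end mm [-31.3 -23.4 -15.1] 14
gold 0.52 v rel end mm [-33.5 -23.2 -12.9] 17
gold 0.53 v rel end mm [-24.7 -19.  -15.1] 4
white 0.44 v rel end mm [-60.8 -14.5  16.9] 40
white 0.45 v rel end mm [-4.2  6.3 15.4] 15
white 0.46 v rel end mm [-3.4  6.6 17.1] 17
white 0.47 v rel end mm [-4.1  6.4 18. ] 16
white 0.48 v rel end mm [-4.1  7.  17.3] 18
white 0.49 v rel end mm [-1.7 12.5 37.9] 21
white 0.5 v rel end mm [-3.9 23.  58.2] 33
white 0.51 v rel end mm [-2.4 22.5 59.3] 32
white 0.52 v rel end mm [-3.8 23.4 57.8] 33
white 0.53 v rel end mm [-1.5 27.6 59.6] 29
white 0.54 v rel end mm [21.8 47.5 58.1] 11
white 0.55 v rel end mm [55.  56.9 60. ] 3
```

The gold strip spans −34 to −12 mm and the white line's front is at −54 mm relative to the end. About 43 mm is left to reach mid-window, an overhang of about 32 mm.

Emit:
play_rows(
  increments=[
    [0.5,0.0004,0.003,0,0],
    [0.5,0.0009,0.006,0,0],
    [0.5,0.0013,0.009,0,0],
    [0.5,0.0017,0.012,0,0],
    [0.5,0.0022,0.015,0,0],
    [0.5,0.0026,0.018,0,0],
    [0.5,0.003,0.021,0,0],
    [0.5,0.0035,0.024,0,0],
  ],
)

```text
time: 10.35
eef_pos: [0.5338, 0.0686, 0.2327]
eef_rot: [-180.0, 0.0, 82.5]
contact_force: [-0.8, -1.8, 0.8]
finger_gap: 0.0425
finger_force: 1.2
```

Emit:
play_rows(
  increments=[
    [0.5,0.0004,0.003,0,0],
    [0.5,0.0009,0.006,0,0],
    [0.5,0.0013,0.009,0,0],
    [0.5,0.0017,0.012,0,0],
    [0.5,0.0021,0.0145,0,0],
    [0.5,0.0024,0.0165,0,0],
    [0.5,0.0026,0.018,0,0],
    [0.5,0.0026,0.018,0,0],
  ],
)

```text
time: 11.35
eef_pos: [0.5364, 0.0865, 0.2327]
eef_rot: [180.0, -0.0, 82.5]
contact_force: [0.3, -0.4, 0.2]
finger_gap: 0.0428
finger_force: 0.3
```

Emit:
play_rows(
  increments=[
    [0.5,-0.0007,-0.005,0,0],
    [0.5,-0.002,-0.014,0,0],
    [0.5,-0.004,-0.03,0.005,0],
    [0.5,-0.008,-0.055,0.03,0],
    [0.5,-0.014,-0.1,0.065,0],
    [0.5,-0.02,-0.14,0.1,0],
    [0.5,-0.025,-0.18,0.13,0],
    [0.5,-0.025,-0.18,0.13,0],
  ],
)

```text
time: 12.35
eef_pos: [0.511, -0.0965, 0.3652]
eef_rot: [179.7, 0.1, 82.3]
contact_force: [0.3, -0.5, 0.2]
finger_gap: 0.0424
finger_force: 0.0
```

```bash
python3 - <<'E'
from station import *
from h import *
ims=[]
for n in("side","scene"):
    d=get_image(n);np.savez(f"pics/{n}4.npz",**d);f=d["frame"][...,::-1]
    y,x=(140,220) if n=="side" else (165,220)
    ims.append(cv2.resize(f[y:y+80,x:x+160],(600,300),interpolation=cv2.INTER_CUBIC)); measure(d,n)
cv2.imwrite("pics/p4.png",np.vstack(ims))
o=get_obs();print(o["time"],o["eef_pos"],o["contact_force"])
E
```

```text
side red slope deg -0.1110376618399594
gold 0.44 v rel end mm [27.  28.8 31.7] 4
gold 0.45 v rel end mm [26.3 31.2 35.7] 5
gold 0.46 v rel end mm [27.2 30.2 32.7] 5
gold 0.47 v rel end mm [14.1 25.9 34.4] 8
gold 0.48 v rel end mm [11.1 21.5 32.9] 18
gold 0.49 v rel end mm [10.4 24.9 44.2] 19
gold 0.5 v rel end mm [10.4 18.8 27.5] 14
gold 0.51 v rel end mm [12.8 20.5 29.2] 13
gold 0.52 v rel end mm [10.5 19.2 27.7] 14
gold 0.53 v rel end mm [-48.    1.1  30.1] 20
gold 0.54 v rel end mm [-45.9   4.9  27.1] 17
gold 0.55 v rel end mm [-35.2  13.7  29.5] 16
gold 0.56 v rel end mm [11.5 20.1 27.2] 7
white 0.44 v rel end mm [-59.9 -14.2  18.5] 44
white 0.45 v rel end mm [-3.4  7.2 16.3] 15
white 0.46 v rel end mm [-2.6  7.4 17.9] 17
white 0.47 v rel end mm [-3.4  7.  15.6] 8
white 0.48 v rel end mm [-13.  -12.7 -12.3] 2
white 0.49 v rel end mm [-13.8  12.4  38.6] 2
white 0.5 v rel end mm [-13.8  24.4  58.8] 21
white 0.51 v rel end mm [-14.5  28.2  59.9] 17
white 0.52 v rel end mm [-13.   39.1  58.3] 14
white 0.53 v rel end mm [34.1 48.7 59.4] 11
white 0.54 v rel end mm [35.9 49.  58.6] 12
w
[... 638 characters left out ...]
 23.8 40.4] 11
white 0.44 v rel end mm [-89.4 -18.4  59.7] 89
white 0.45 v rel end mm [-88.9 -21.1  55.1] 80
white 0.46 v rel end mm [-88.7 -30.7  39.5] 68
white 0.47 v rel end mm [-88.5 -28.7  32.7] 41
white 0.48 v rel end mm [-15.6 -10.7  -3.3] 5
white 0.49 v rel end mm [-15.7 -13.6 -11.6] 3
white 0.5 v rel end mm [-89.3 -32.1 -11.7] 4
white 0.51 v rel end mm [-89.1 -89.1 -89.1] 1
white 0.52 v rel end mm [-88.9 -63.3 -53. ] 5
white 0.53 v rel end mm [-88.7 -58.6  -9.9] 12
white 0.54 v rel end mm [-60.5 -34.9 -10. ] 10
white 0.55 v rel end mm [-14.1  10.3  59.4] 6
white 0.56 v rel end mm [-16.1  35.3  59.1] 13
12.45 [ 0.51091234 -0.09423444  0.36271127] [ 0.73683473 -0.33154086 -0.34041024]
```

View pics/p4.png

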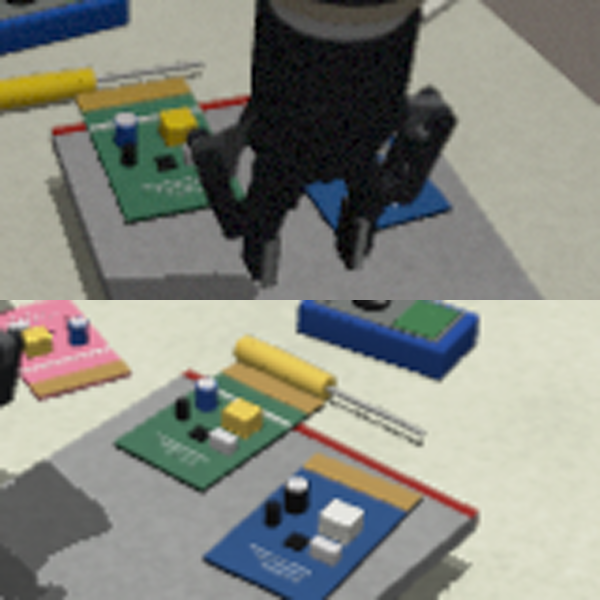

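The gold strip is fully past the end: its inner border is at about +10 mm and the white line's front at about −11 mm, at both sides and in both views. The board lies flat and the arm is clear, so I'm handing in.

```bash
python3 -c "
from station import *
print(hand_in())"
```

```text
the job is handed in; nothing more can be done
None
```

The job is handed in, with no verdict returned: the green board overhangs the red end by about 31 mm, with the gold strip fully out, the white line about 11 mm short of the end, and the other items not touched.

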